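# Cure a primed test panel with a two-stage UV lamp

### The job

Slide the sample sled all the way up to its stops in front of the lamp. Then squeeze the lamp's trigger to its first pressure point and stay there for a second to pre-cure, squeeze on through to the bottom of the second stage and keep it there for two seconds, and let the trigger go completely. The lamp must not fire at full power before the sled is home; leave the sled home and the tape, cup and can where they are.

Things in the scene. Friction and masses are not known exactly. Their poses are not given: they have to be found in the camera images.
- rig: Curing rig screwed to the bench: aluminium plate 400 x 130 x 12 mm with a grey and black UV lamp clamped upside down, and a sled on rails. Origin: centre of the plate's underside, on the bench. x points the way the lens looks (lens front at x = -40 mm, lamp body's top 119 mm up), z up. The lamp's pistol handle stands upright at x = -140 mm, y = 0; the sled runs at x above 0.
- handle_mid (a point): Point on the axis of the lamp's upright black handle, 175 mm above the bench, at the height of the trigger's middle. The handle is 34 mm deep (along rig x; front and back 17 mm from this point), 30 mm wide, its top 205 mm above the bench.
- trigger_face (a point): Middle of the trigger's front face: grey upright bar 24 mm wide, 52 high, 10 thick, on the handle's +x (rig) side. At rest 41 mm from handle_mid (58 mm over trigger and handle); it moves straight towards the handle (rig -x): 51 mm over both at the pressure point, 46 mm at the bottom. 50 mm before the trigger and behind the handle are free above 130 mm height.
- first_stage (a joint): Travel of the trigger in its first stage, m: 0 released, 0.007 at the pressure point. Springs back; needs 2 N to start and 4.5 N at the pressure point.
- second_stage (a joint): Further travel of the trigger beyond the pressure point, m: 0 not entered, 0.005 at the bottom. Springs back; needs 11 N to leave the pressure point and 15 N at the bottom (full power).
- sled (a joint): Travel of the sample sled, m, along rig -x towards the lens: 0 at the far end of the rails, 0.10 against its stops (home). Slides with about 2.5 N of friction and stays where it is left.
- sled_knob (a point): Middle of the sled's upright black round knob, 24 mm diameter, 34 mm high (78 to 112 mm above the bench) on a 14 mm stem. 57 mm in front of it (rig -x, towards the lamp) stands the white test panel, 140 mm wide across the rails and 3 mm thick, top 124 mm above the bench.
- tape: Bystander: roll of ochre masking tape lying flat, 104 mm across, 30 mm high. Origin: centre of its underside.
- cup: Bystander: white plastic mixing cup, 80 mm across, 100 mm high. Origin: centre of its underside.
- can: Bystander: closed steel can, 72 mm across, 120 mm high. Origin: centre of its underside.

How it is judged:
By the outcome, as a careful person would: the job done as asked, in the order asked, and still so for the second after the job is handed in, with the robot touching nothing.
It also fails if it takes over 58 s, if anything falls off the work surface, if the arm or the gripper's body presses on something with over 40 N, if the wrist force passes 120 N, or if a joint passes its speed limit or range.

### The arm

A 6-joint arm with a two-finger parallel gripper is mounted at the origin on the work surface. World frame = base frame: x ahead of the robot, y to its left, z up, the work surface at z = 0. Lengths are in m, angles in rad, forces in N, time in s.
With the tool pointing down it reaches from about 0.3 to 0.95 m from the base axis. Payload 3.1 kg.
Tool frame: the origin (TCP) lies between the finger pads; the fingertips stand 8 mm ahead of it and the grasp point (between the pads) lies 11 mm behind it; z points along the fingers, y is the line along which they close (so a half turn about z gives the same grasp; the last joint's range is limited). The gripper opens to 85 mm and grips with 20 to 120 N. Pads are 22 mm wide; open, the fingers measure 114 mm over their backs; the gripper's body (76 mm by 85 mm) begins 54 mm behind the grasp point. The pads swing forward as they close: fully open they stand 13 mm farther back than shut.
Start: joints at [-1.26, 0.308, 1.634, -0, 1.2, -0.07], TCP at [0.232, -0.58, 0.239] pointing down, gripper open.
Joint ranges: [-3.06, 3.06], [-0.79, 1.96], [0.05, 2.63], [-1.19, 4.34], [0.05, 2.64], [-2.94, 2.94]. Speed limits (rad/s): [2.79, 2.79, 3.14, 3.14, 3.14, 3.14].

### API

Orientations are given as a rotation vector (axis times angle).
In Python, from plant import get_obs, viewer, order gives the robot as it stands.
- The arm moves only by the shell command python3 -m creep 'ROWS' [FORCE]. ROWS is a JSON object of lists of equal length, an entry for each row: "translation": the shift along the tool's x, y, z in units of 20 mm (1.0 is 20 mm), a list of three; "rotation": the turn, a rotation vector about the tool's x, y, z in units of 0.12 rad (1.0 is 0.12 rad), a list of three; "jaw": the opening, from 0 (shut) to 1 (fully open). A call has 1 to 12 rows; each row shifts and turns the commanded pose from where the row before left it, along the tool's axes as they then stand; what a row does not reach is not made up. A row lasts 1/12 s, in which the tool goes at most 41.7 mm and 7.16 degrees, less where a joint would pass 70% of its speed; a pose out of reach is approached as far as the arm can. A call with a number of a shift or a turn outside -1 to 1 is refused whole. A call with a gripper value outside its range is refused whole. The fingers move at their own pace and stop on an object; FORCE is the grip in N (left out, the last holds). Time passes only in rows, so rows that do not move let the fingers close. It gives the time, the measured TCP pose, the force, the opening and the grip force at its end, in the units of the state.
- get_obs(): the state, without advancing time (a new reading comes with each control period).
- viewer.camera(name): name is "scene" or "side" or "wrist"; returns the picture (400x640x3 uint8, red, green, blue); there is no depth.
- viewer.calibration(name): a dict with "K" (3x3 intrinsics, pixels), "k1" (the pictures are not rectified: a ray, as slopes to the right and down, at radius r is drawn at 1 + k1 r^2 times it, then the intrinsics apply), "cam_to_world" (4x4, takes a point from camera to world coordinates); the wrist camera has in their place "hand_eye" (4x4, takes a point from camera to tool coordinates, whose origin is the TCP and whose axes are the flange's). Camera axes: x right, y down, z forward; pixel columns grow to the right and rows downward; lengths in m; the calibration is good to about 2 mm. A picture is of the moment at which its call begins: read the wrist's pose just before it. calibration takes no time and is no camera call.
- order.close_job(): hands the job in; it is judged then, once.
The state is a dict: "clock": time; "joint_positions": joint angles; "dq": joint speeds; "tau": joint torques, N m; "position": TCP position; "orientation": TCP orientation; "ft_force": force on the tool from outside, world axes, zero at the start; "ft_torque": the same for the moment, N m; "opening": opening from 0.0 (shut) to 1.0 (fully open); "grip_force": force on a finger pad.
Only numpy, scipy, OpenCV 4.12 (cv2) and the standard library are available. Lean on these libraries where they do the work, as an engineer would, in place of code of your own. Each camera call takes 0.05 s, during which the arm holds its last target. There are 200 camera calls.

## Working session

There is one attempt and no reset: what is moved stays moved. The work goes in short steps, Python scripts to look and compute and a shell command to move; the robot and the scene stay as the last step left them, time stands still between calls to the robot, and variables do not carry over. Pictures are saved under pics/ and viewed, at most 10 in all, crops included, and the job is handed in when it is done.

```bash
mkdir -p pics; ls; python3 - <<'E'
from plant import get_obs, viewer
import cv2
print(get_obs())
for n in ["scene","side"]:
    cv2.imwrite(f"pics/{n}0.png",viewer.camera(n)[:,:,::-1]); print(viewer.calibration(n))
E
```

```text
pics
{'clock': 0.0, 'joint_positions': array([-1.25966439e+00,  3.09002492e-01,  1.63520220e+00,  3.40873915e-05,
        1.19969199e+00, -6.97349563e-02]), 'dq': array([ 0.00015055, -0.00103642,  0.00138239, -0.00211896, -0.00098543,
       -0.00075284]), 'tau': array([ 3.06382162e-04, -4.15252447e+01, -2.76661205e+01, -1.28600789e-05,
        1.02265968e-02, -1.34827030e-06]), 'position': array([ 0.23204403, -0.57945809,  0.23804117]), 'orientation': array([-3.08255382e+00, -5.94202093e-01,  3.85971665e-04]), 'ft_force': array([-0.4561713 , -0.32269528,  0.08155485]), 'ft_torque': array([ 0.03227957, -0.02815574,  0.0033881 ]), 'grip_force': 0.0, 'opening': 0.9986435029961221}
{'K': array([[500.65842696,   0.        , 309.35334104],
       [  0.        , 500.65842696, 202.54131876],
       [  0.        ,   0.        ,   1.        ]]), 'k1': -0.1539092567891914, 'cam_to_world': array([[-0.69197755,  0.58673331, -0.420608  ,  1.20658608],
       [ 0.72181332,  0.55234677, -0.41701148,  0.63318363],
       [-0.01235305, -0.59216304, -0.80572349,  1.36856431],
       [ 0.        ,  0.        ,  0.        ,  1.        ]])}
{'K': array([[368.06108587,   0.        , 318.52357833],
       [  0.        , 368.06108587, 198.07064693],
       [  0.        ,   0.        ,   1.        ]]), 'k1': 0.008163509124859431, 'cam_to_world': array([[-0.97299489, -0.1678856 ,  0.15841518,  0.35839402],
       [-0.23079039,  0.71973562, -0.65476441,  0.767498  ],
       [-0.00409153, -0.67364313, -0.73904546,  1.02079758],
       [ 0.        ,  0.        ,  0.        ,  1.        ]])}
```

View pics/scene0.png

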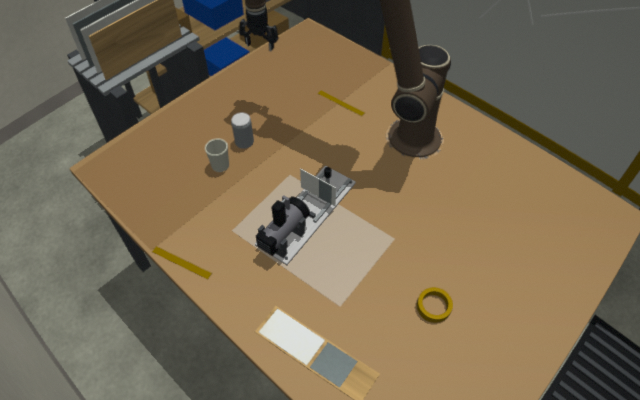

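View pics/side0.png

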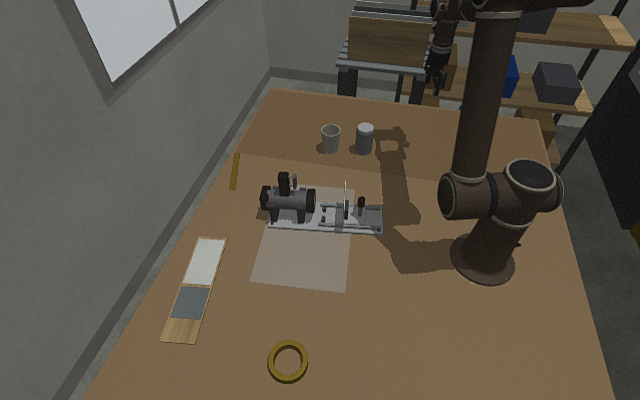

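The rig is at about scene (305,215) and side (322,210). The lamp's handle stands at scene (279,212) / side (284,183) and the knob at scene (327,173) / side (361,202). The cup and can are behind the rig, and the tape is well away from it. Next I'll enlarge the rig in both views.

```bash
python3 - <<'E'
import cv2
for n,(x,y,w,h) in {"scene":(245,155,120,115),"side":(250,165,140,80)}.items():
    im=cv2.imread(f"pics/{n}0.png")[y:y+h,x:x+w]
    s=5
    cv2.imwrite(f"pics/{n}crop.png",cv2.resize(im,None,fx=s,fy=s,interpolation=cv2.INTER_CUBIC))
E
cat > h.py <<'E'
import numpy as np, cv2
from plant import get_obs, viewer
from scipy.spatial.transform import Rotation as R
def proj(n,P):
    c=viewer.calibration(n); T=c["cam_to_world"] if n!="wrist" else tcp()@c["hand_eye"]
    p=(np.atleast_2d(P)-T[:3,3])@T[:3,:3]; s=p[:,:2]/p[:,2:]
    s=s*(1+c["k1"]*(s**2).sum(1,keepdims=True)); return s*c["K"][0,0]+c["K"][:2,2]
def tcp():
    o=get_obs(); T=np.eye(4); T[:3,3]=o["position"]; T[:3,:3]=R.from_rotvec(o["orientation"]).as_matrix(); return T
def rigpt(q,P):  # q = x,y,yaw
    c,s=np.cos(q[2]),np.sin(q[2]); P=np.atleast_2d(P)
    return np.c_[q[0]+c*P[:,0]-s*P[:,1], q[1]+s*P[:,0]+c*P[:,1], P[:,2]]
E
```

```text
(no output)
```

View pics/scenecrop.png

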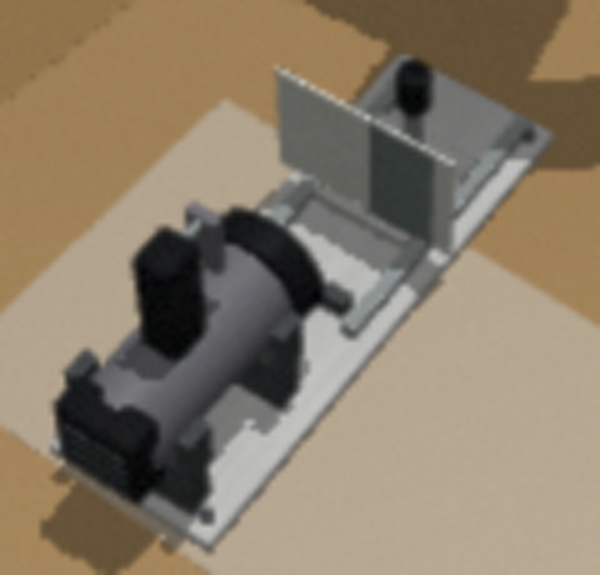

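View pics/sidecrop.png

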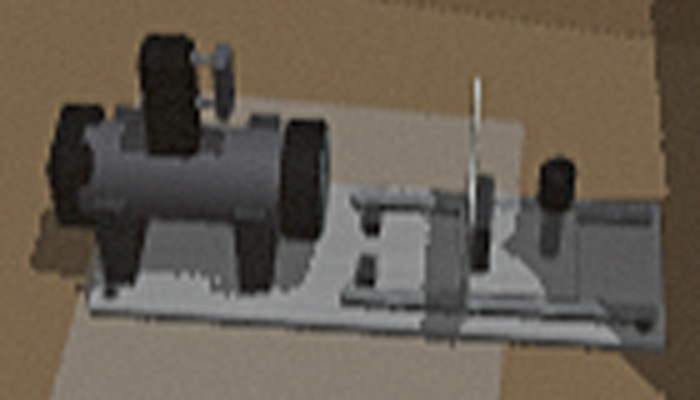

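The enlarged crops show the plate corners, handle top, trigger, panel and knob clearly. I'll fit rig x, y, yaw and sled position to them.

```bash
cat > fit.py <<'E'
from h import *
from scipy.optimize import least_squares
S=[((.2,-.065,.012,0),(552,133)),((-.2,-.065,.012,0),(212,541)),((-.2,.065,.012,0),(53,445)),((.2,.065,.012,0),(400,55)),((-.14,0,.205,0),(168,245)),((0,0,.112,1),(414,70)),((-.057,.07,.124,1),(278,69)),((-.057,-.07,.124,1),(455,162))]
D=[((-.2,-.065,.012,0),(90,312)),((.2,-.065,.012,0),(665,345)),((.2,.065,.012,0),(658,202)),((-.14,0,.205,0),(167,40)),((0,0,.112,1),(557,163)),((-.094,0,.201,0),(223,45))]
def res(q,full=True):
    r=[]
    for n,L,o in(("scene",S,(245,155)),("side",D,(250,165))):
        P=np.array([[a[0]+a[3]*q[3],*a[1:3]] for a,_ in L]); uv=np.array([b for _,b in L])/5+o
        r.append(proj(n,rigpt(q,P))-uv)
    return np.vstack(r).ravel()
f=least_squares(res,[.45,.1,3.0,.14],loss="soft_l1")
if __name__=="__main__":
    q=f.x; print(q.round(4)); print(res(q).reshape(-1,2).round(1).tolist())
    print("handle",rigpt(q,[-.14,0,.175]),"trig",rigpt(q,[-.099,0,.175]),"knob",rigpt(q,[q[3],0,.095]))
    print("yaw",np.degrees(q[2]),R.from_matrix(tcp()[:3,:3]).as_matrix().round(3))
E
python3 fit.py
```

```text
[ 0.5286 -0.0496  3.2941  0.1183]
[[0.4, -0.6], [-0.2, 1.0], [-1.2, -0.2], [-0.3, -1.1], [-0.4, 1.0], [-0.2, 0.2], [-0.6, -0.3], [0.1, 0.3], [-0.7, -0.6], [0.6, -0.0], [0.6, -0.1], [-0.4, 1.5], [0.5, 1.1], [2.8, 2.2]]
handle [[ 0.66692722 -0.02836188  0.175     ]] trig [[ 0.62640282 -0.03458869  0.175     ]] knob [[ 0.41162338 -0.06759077  0.095     ]]
yaw 188.73550038523706 [[ 0.928  0.372 -0.001]
 [ 0.372 -0.928  0.002]
 [ 0.    -0.002 -1.   ]]
```

```bash
python3 -m creep '{"translation":[[0,0,0],[0,0,0],[0.5,-0.8,0],[0.55,-1,0],[0.55,-1,0],[0.55,-1,0],[0.55,-1,0],[0.55,-1,0],[0.55,-1,0],[0.55,-1,0],[0.55,-1,0],[0.55,-1,0]],"rotation":[[0,0,0.95],[0,0,0.95],[0,0,0],[0,0,0],[0,0,0],[0,0,0],[0,0,0],[0,0,0],[0,0,0],[0,0,0],[0,0,0],[0,0,0]],"jaw":[1,1,1,1,1,1,1,1,1,1,1,1]}' 
python3 -m creep '{"translation":[[0.55,-1,0],[0.55,-1,0],[0.55,-1,0],[0.55,-1,0],[0.55,-1,0],[0.55,-1,0],[0.55,-1,0],[0.55,-1,0],[0.5,-1,0],[0.5,-1,0],[0.5,-1,0],[0,0,0]],"rotation":[[0,0,0],[0,0,0],[0,0,0],[0,0,0],[0,0,0],[0,0,0],[0,0,0],[0,0,0],[0,0,0],[0,0,0],[0,0,0],[0,0,0]],"jaw":[1,1,1,1,1,1,1,1,1,1,1,1]}'
cat > look.py <<'E'
import sys
from fit import *
q=f.x; T=tcp(); 
im=viewer.camera("wrist")[:,:,::-1]; cv2.imwrite("pics/"+sys.argv[1],im)
def loc(P): return ((np.atleast_2d(P)-T[:3,3])@T[:3,:3]/.02).round(2)
print("tcp",T[:3,3].round(4),"xang",np.degrees(np.arctan2(T[1,0],T[0,0])).round(2),"rig",np.degrees(q[2])-180)
K=rigpt(q,[q[3],0,.086]); G=rigpt(q,[-.134,0,.164])
print("knob units",loc(K),"grip units",loc(G))
print("pix knobtop",proj("wrist",rigpt(q,[q[3],0,.112])),"handletop",proj("wrist",rigpt(q,[-.14,0,.205])))
E
python3 look.py w1.png
```

```text
clock: 1.1
position: [0.3101, -0.3685, 0.2388]
orientation: [-3.132, -0.239, 0.001]
ft_force: [-0.3, -0.3, 0.9]
opening: 0.997
grip_force: 0.0
clock: 2.1
position: [0.3934, -0.1315, 0.2388]
orientation: [-3.13, -0.245, 0.0]
ft_force: [-0.2, -0.4, 0.2]
opening: 0.999
grip_force: 0.0
tcp [ 0.3934 -0.1315  0.2388] xang 8.93 rig 8.73550038523706
knob units [[ 1.4  -3.    7.65]] grip units [[14.01 -2.96  3.74]]
pix knobtop [[243.24024313 160.74717458]] handletop [[ 190.80650044 -344.21438375]]
```

View pics/w1.png

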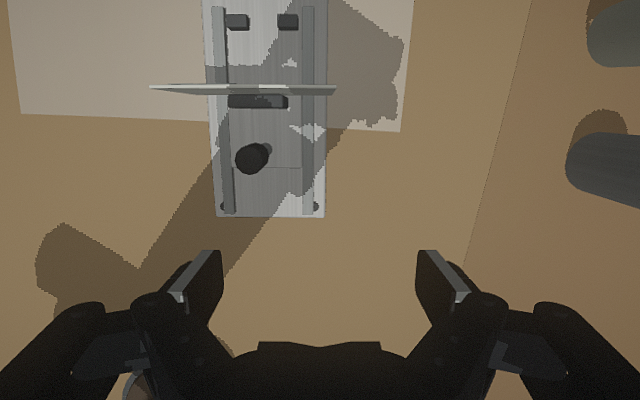

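Panel ends are at about (150,87) and (336,88), the plate's rear corners at (216,217) and (326,216), and the knob top near (250,159). The model predicts the knob at (243,161), so I'll check the other points too.

```bash
python3 - <<'E'
from fit import *
q=f.x
print(proj("wrist",rigpt(q,[[.2,.065,.012],[.2,-.065,.012],[q[3]-.057,.07,.124],[q[3]-.057,-.07,.124],[q[3],0,.112],[q[3],0,.078]])).round(1))
obs=np.array([[326,216],[216,217],[336,88],[150,88]])
def r2(p):
    k=[p[0],p[1],p[2],p[3]]
    return (proj("wrist",rigpt(k,[[.2,.065,.012],[.2,-.065,.012],[k[3]-.057,.07,.124],[k[3]-.057,-.07,.124]]))-obs).ravel()
g=least_squares(r2,q); print(g.x.round(4),g.fun.round(1))
im=cv2.imread("pics/w1.png")[50:230,140:350]
cv2.imwrite("pics/w1c.png",cv2.resize(im,None,fx=3,fy=3,interpolation=cv2.INTER_CUBIC))
E
```

```text
[[321.7 218. ]
 [211.5 217.4]
 [330.9  86. ]
 [142.4  86.9]
 [243.2 160.7]
 [251.7 155.4]]
[ 0.5308 -0.0539  3.2962  0.121 ] [ 0.   0.7 -0.3 -0.7  1.3 -0.5 -1.2  0.7]
```

View pics/w1c.png

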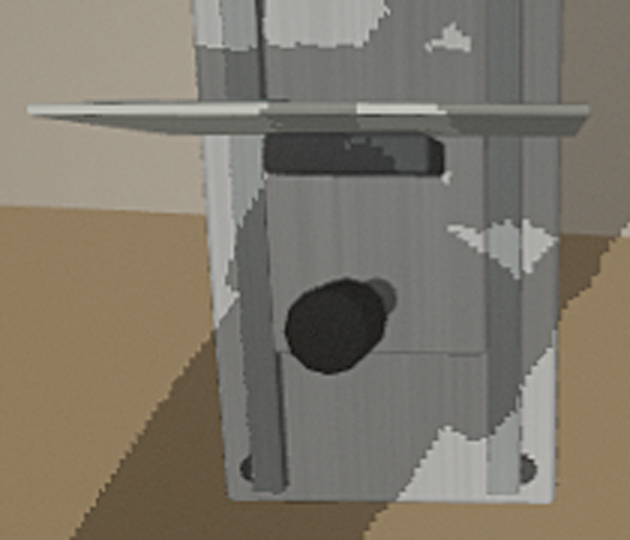

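The wrist view puts the rig about 4 mm further along −y than the fixed cameras did. I'll use the wrist value, which is relative to the TCP: x +1.4, y −2.75, z +7.6.

```bash
python3 -m creep '{"translation":[[0.7,-0.95,0],[0.7,-0.9,0],[0,-0.9,0],[0,0,1],[0,0,1],[0,0,1],[0,0,1],[0,0,1],[0,0,1],[0,0,1],[0,0,0.6],[0,0,0]],"rotation":[[0,0,0],[0,0,0],[0,0,0],[0,0,0],[0,0,0],[0,0,0],[0,0,0],[0,0,0],[0,0,0],[0,0,0],[0,0,0],[0,0,0]],"jaw":[1,1,1,1,1,1,1,1,1,1,1,1]}' 
python3 -m creep '{"translation":[[0,0,0],[0,0,0],[0,0,0],[0,0,0],[0,0,0],[0,0,0],[0,0,0],[0,0,0],[0,0,0],[0,0,0]],"rotation":[[0,0,0],[0,0,0],[0,0,0],[0,0,0],[0,0,0],[0,0,0],[0,0,0],[0,0,0],[0,0,0],[0,0,0]],"jaw":[0.8,0.6,0.5,0.4,0.3,0.2,0.2,0.2,0.2,0.2]}' 20
```

```text
clock: 3.15
position: [0.4097, -0.076, 0.0845]
orientation: [-3.131, -0.238, 0.01]
ft_force: [-0.7, -0.0, 0.4]
opening: 1.001
grip_force: 0.0
clock: 3.98
position: [0.412, -0.0704, 0.0887]
orientation: [-3.122, -0.23, 0.002]
ft_force: [-2.4, 21.7, 14.4]
opening: 0.272
grip_force: 19.3
```

```bash
python3 -m creep '{"translation":[[0,-0.15,-0.1],[0,-0.1,-0.1],[0,0,0],[0,0,0]],"rotation":[[0,0,0],[0,0,0],[0,0,0],[0,0,0]],"jaw":[0.2,0.2,0.2,0.2]}'
```

```text
clock: 4.32
position: [0.4097, -0.0705, 0.0896]
orientation: [-3.131, -0.241, 0.005]
ft_force: [2.6, -0.0, -19.7]
opening: 0.272
grip_force: 21.9
```

```bash
python3 -m creep '{"translation":[[0,0,0.11],[0,0,0],[0.3,0,0],[0.4,0,0],[0.4,0,0],[0.4,0,0],[0.4,0,0],[0.4,0,0],[0.4,0,0],[0,0,0]],"rotation":[[0,0,0],[0,0,0],[0,0,0],[0,0,0],[0,0,0],[0,0,0],[0,0,0],[0,0,0],[0,0,0],[0,0,0]],"jaw":[0.2,0.2,0.2,0.2,0.2,0.2,0.2,0.2,0.2,0.2]}'
```

```text
clock: 5.15
position: [0.467, -0.0621, 0.0895]
orientation: [-3.131, -0.239, -0.002]
ft_force: [-1.0, 5.0, -3.9]
opening: 0.273
grip_force: 23.5
```

```bash
python3 -m creep '{"translation":[[0.4,-0.05,0],[0.4,0,0],[0.3,0,0],[0.3,0,0],[0.2,0,0],[0,0,0]],"rotation":[[0,0,0],[0,0,0],[0,0,0],[0,0,0],[0,0,0],[0,0,0]],"jaw":[0.2,0.2,0.2,0.2,0.2,0.2]}'
```

```text
clock: 5.65
position: [0.5003, -0.0581, 0.0906]
orientation: [3.13, 0.239, 0.01]
ft_force: [1.0, -0.3, -1.0]
opening: 0.201
grip_force: 0.0
```

The grip was lost. I'll look before moving again.

```bash
python3 - <<'E'
import cv2,numpy as np
from plant import viewer
a=cv2.imread("pics/w1.png")
w=viewer.camera("wrist")[:,:,::-1]; s=viewer.camera("side")[:,:,::-1]
cv2.imwrite("pics/s2.png",s)
s=cv2.resize(s[165:245,250:390],None,fx=4.5,fy=4.5,interpolation=cv2.INTER_CUBIC)[:,:600]
w=cv2.resize(w[0:380],(400,238)); 
o=np.zeros((600,630,3),np.uint8); o[:360,:600]=s; o[360:598,:400]=w
cv2.imwrite("pics/m2.png",o)
E
```

```text
(no output)
```

View pics/m2.png

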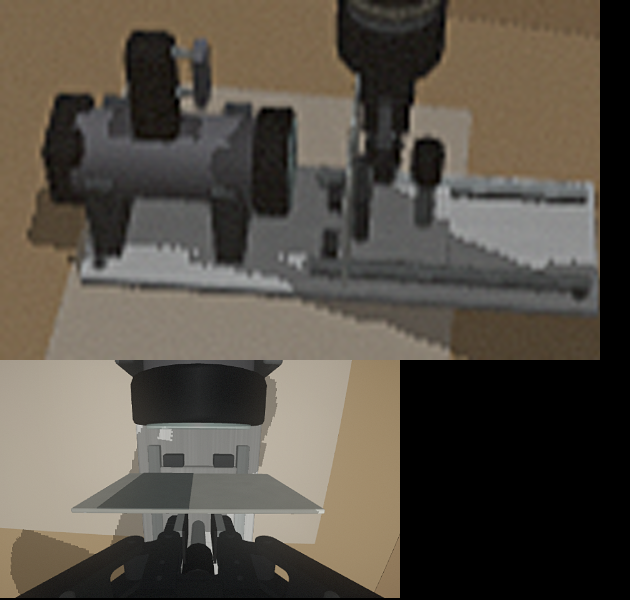

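The fingers slipped forward off the knob with the sled about 57 mm along: panel at crop x≈357, knob at x≈428, fingers between them. I'll lift, go behind the knob, set the jaws to a narrow gap as a cradle, and push.

```bash
python3 -m creep '{"translation":[[0,0,-0.8],[0,0,-1],[0,0,-0.8],[-0.8,0,0],[-0.8,0,0],[-0.8,0,0],[-0.8,0,0],[0,0,0.8],[0,0,1],[0,0,0.9],[0,0,0]],"rotation":[[0,0,0],[0,0,0],[0,0,0],[0,0,0],[0,0,0],[0,0,0],[0,0,0],[0,0,0],[0,0,0],[0,0,0],[0,0,0]],"jaw":[0.18,0.18,0.18,0.18,0.18,0.18,0.18,0.18,0.18,0.18,0.18]}'
python3 -m creep '{"translation":[[0.3,0,0],[0.3,0,0],[0.3,0,0],[0.3,0,0],[0.3,0,0],[0.3,0,0],[0,0,0]],"rotation":[[0,0,0],[0,0,0],[0,0,0],[0,0,0],[0,0,0],[0,0,0],[0,0,0]],"jaw":[0.18,0.18,0.18,0.18,0.18,0.18,0.18]}'
```

```text
clock: 6.67
position: [0.4319, -0.0662, 0.0853]
orientation: [-3.131, -0.24, 0.005]
ft_force: [-0.9, -0.1, -0.9]
opening: 0.178
grip_force: 0.0
clock: 7.25
position: [0.4489, -0.0643, 0.0867]
orientation: [3.129, 0.253, -0.081]
ft_force: [-49.0, -19.4, 45.4]
opening: 0.186
grip_force: 34.1
```

```bash
python3 -m creep '{"translation":[[-0.4,0,0],[-0.6,0,0],[-0.5,0,0],[-0.5,0,0],[-0.5,0,-0.5],[0,0,-1],[0,0,-1],[0,0,-1],[0,0,-1],[0,0,-1],[0,0,-1],[0,0,0]],"rotation":[[0,0,0],[0,0,0],[0,0,0],[0,0,0],[0,0,0],[0,0,0],[0,0,0],[0,0,0],[0,0,0],[0,0,0],[0,0,0],[0,0,0]],"jaw":[0.18,0.18,0.18,0.18,0.18,0.18,0.18,0.5,1,1,1,1]}'
python3 look.py w3.png
python3 - <<'E'
import cv2,numpy as np
w=cv2.imread("pics/w3.png")[0:260,100:450]
cv2.imwrite("pics/w3c.png",cv2.resize(w,None,fx=2.2,fy=2.2,interpolation=cv2.INTER_CUBIC))
E
```

```text
clock: 8.25
position: [0.424, -0.0695, 0.2224]
orientation: [3.129, 0.241, 0.018]
ft_force: [1.4, -0.6, -0.3]
opening: 0.879
grip_force: 0.0
tcp [ 0.424  -0.0695  0.2224] xang 8.79 rig 8.73550038523706
knob units [[-0.67 -0.22  6.81]] grip units [[11.98 -0.19  3.05]]
pix knobtop [[314.61557867 214.83509125]] handletop [[ 311.93401517 -338.44938283]]
```

View pics/w3c.png

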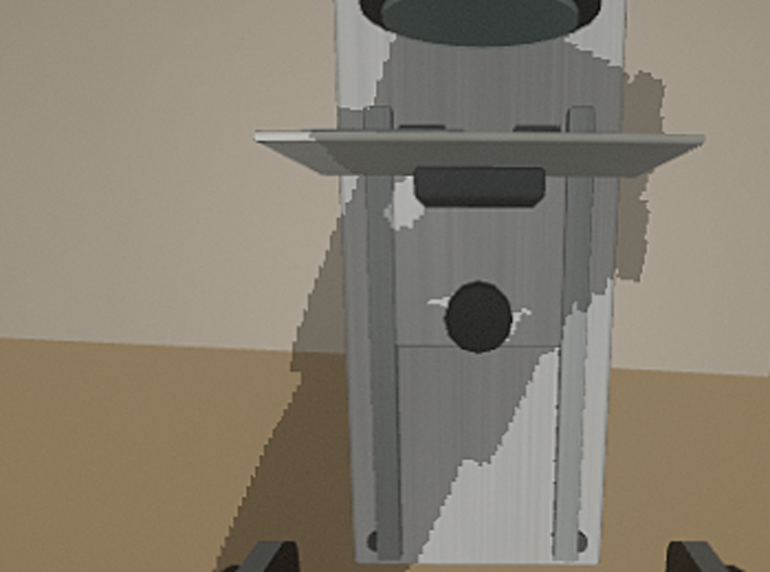

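Knob top is now at (317,144), with panel ends at (216,60) and (420,63). The stops sit right at the panel's far side. I'll check the travel, and the original gap between sled front and stops, from w1.

```bash
cat >> h.py <<'E'
def ray(uv,z,T):  # wrist pixel to world at height z
    c=viewer.calibration("wrist"); d=(np.array(uv,float)-c["K"][:2,2])/c["K"][0,0]; s=d.copy()
    for _ in range(20): s=d/(1+c["k1"]*(s@s))
    A=T@c["hand_eye"]; v=A[:3,:3]@np.r_[s,1]; return A[:3,3]+v*(z-A[2,3])/v[2]
E
python3 - <<'E'
from h import *
T=tcp(); T1=np.eye(4); T1[:3,:3]=R.from_rotvec([-3.13,-.245,0]).as_matrix(); T1[:3,3]=[.3934,-.1315,.2388]
q=[.5308,-.0539,3.2962]
def rig(p): d=p[:2]-q[:2]; c,s=np.cos(q[2]),np.sin(q[2]); return np.round([c*d[0]+s*d[1],-s*d[0]+c*d[1]],4)
print("knob before",rig(ray((249,160),.112,T1)),"now",rig(ray((317.3,144.1),.112,T)))
print("panel now",rig(ray((215.9,60.5),.124,T)),rig(ray((420.5,62.7),.124,T)))
for z in(.012,.03,.044): print(z,"stop rear w1",rig(ray((238,30),z,T1)),"sled front w1",rig(ray((252,65.5),z,T1)),"stop front/top now",rig(ray((291,57),z,T)))
print("plate rear",rig(ray((262,256),.012,T)),rig(ray((372,256),.012,T)))
E
```

```text
knob before [ 0.1187 -0.0018] now [ 0.0648 -0.0026]
panel now [ 0.0078 -0.0706] [0.0092 0.067 ]
0.012 stop rear w1 [-0.0015 -0.0287] sled front w1 [ 0.0332 -0.0157] stop front/top now [-0.0125 -0.0288]
0.03 stop rear w1 [ 0.0026 -0.0245] sled front w1 [ 0.0356 -0.0122] stop front/top now [-0.0095 -0.0274]
0.044 stop rear w1 [ 0.0058 -0.0213] sled front w1 [ 0.0375 -0.0094] stop front/top now [-0.0072 -0.0263]
plate rear [ 0.2004 -0.0667] [0.2007 0.0598]
```

Both the grip slip and a 49 N push stopped at the same place, and the rail ends fit that, so the sled is home after 54 mm of travel. Next I'll turn the tool 90° at height for the trigger.

```bash
python3 -c "
from plant import get_obs;print(get_obs()['joint_positions'])"
python3 -m creep '{"translation":[[0,0,-1],[0,0,-1],[0,0,-1],[0,0,0],[0,0,0],[0,0,0],[0,0,0],[0,0,0],[0,0,0],[0,0,0],[0,0,0],[0,0,0]],"rotation":[[0,0,1],[0,0,1],[0,0,1],[0,0,1],[0,0,1],[0,0,1],[0,0,1],[0,0,1],[0,0,1],[0,0,1],[0,0,1],[0,0,1]],"jaw":[1,1,1,1,1,1,1,1,1,1,1,1]}'
python3 -m creep '{"translation":[[0,0,0],[0,0,0],[0,-1,0],[0,-1,0],[0,-1,0],[0,-1,0],[0,-1,0],[0,-1,0],[0,-1,0],[0,-1,0],[0,0,0]],"rotation":[[0,0,0.6],[0,0,0.5],[0,0,0],[0,0,0],[0,0,0],[0,0,0],[0,0,0],[0,0,0],[0,0,0],[0,0,0],[0,0,0]],"jaw":[1,1,1,1,1,1,1,1,1,1,1]}'
python3 look.py w4.png
cat >h2.py <<'E'
from h import *
q=[.5308,-.0519,3.2962]
T=tcp(); P=rigpt(q,[[-.134,0,.164],[-.14,0,.205],[-.099,0,.201],[-.157,.015,.205],[-.157,-.015,.205],[-.123,.015,.205],[-.123,-.015,.205],[-.099,.012,.201],[-.099,-.012,.201]])
print("units",((P[0]-T[:3,3])@T[:3,:3]/.02).round(2)); print(proj("wrist",P[1:]).round(0).tolist())
E
python3 h2.py
```

```text
[-2.64270790e-01 -6.76887277e-02  2.09652366e+00  3.83721907e-04
  1.10428426e+00  1.15298631e+00]
clock: 9.3
position: [0.4194, -0.0685, 0.2758]
orientation: [2.508, -1.892, -0.002]
ft_force: [-0.4, 0.1, -0.3]
opening: 1.001
grip_force: 0.0
clock: 10.22
position: [0.5806, -0.0439, 0.2755]
orientation: [-2.383, 2.045, -0.001]
ft_force: [-0.2, -0.6, -0.3]
opening: 1.0
grip_force: 0.0
tcp [ 0.5806 -0.0439  0.2755] xang -81.25 rig 8.73550038523706
knob units [[-0.11  8.54  9.46]] grip units [[-0.11 -4.08  5.58]]
pix knobtop [[494.39261098 187.45102745]] handletop [[184.7146459  218.25491509]]
units [ 0.01 -4.29  5.56]
[[182.0, 215.0], [244.0, 213.0], [154.0, 193.0], [160.0, 236.0], [205.0, 193.0], [209.0, 236.0], [243.0, 196.0], [245.0, 230.0]]
```

View pics/w4.png

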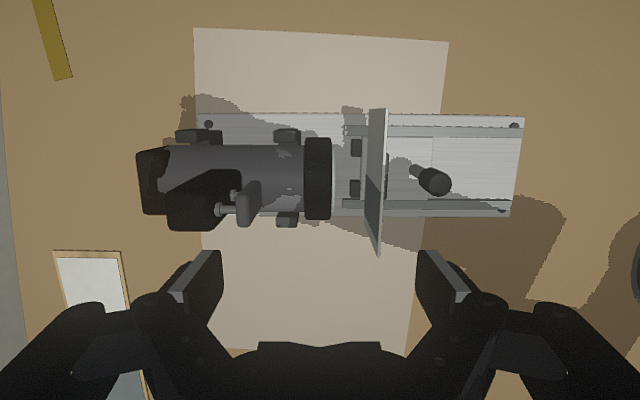

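Handle top is roughly x 165–222, y 175–230, with the trigger bar at x 237–262. That is slightly right of and above the prediction, so I'll use my last picture on an enlargement.

```bash
python3 - <<'E'
import cv2,numpy as np
w=cv2.imread("pics/w4.png")[140:245,140:280].astype(float)
w=255*(w/255)**.55
cv2.imwrite("pics/w4c.png",cv2.resize(w.astype(np.uint8),None,fx=5.6,fy=5.6,interpolation=cv2.INTER_CUBIC))
E
```

```text
(no output)
```

View pics/w4c.png

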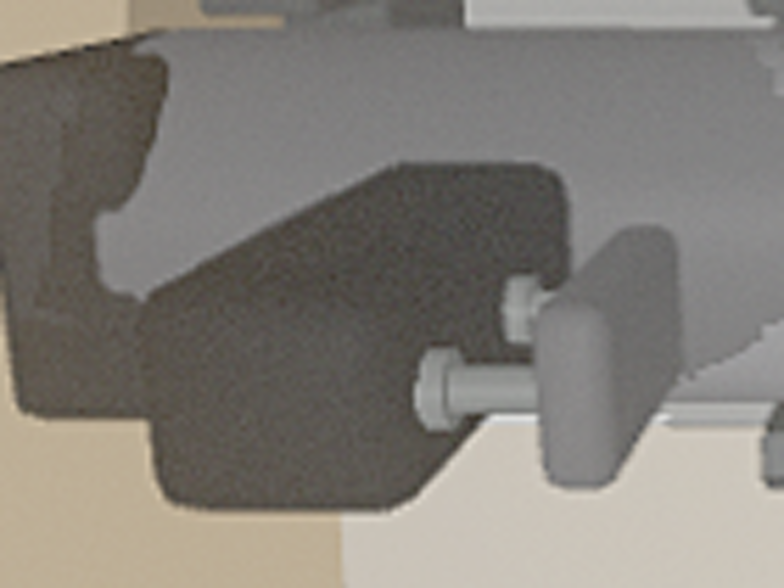

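The observed handle and trigger are about +5 px in x and −3 px in y from prediction. Corrected target: x +0.1, y −3.97 (TCP 8.5 mm ahead of the handle axis), z 5.55.

```bash
python3 -m creep '{"translation":[[0.1,-1,0],[0,-1,0],[0,-1,0],[0,-0.97,0],[0,0,0],[0,0,1],[0,0,1],[0,0,1],[0,0,1],[0,0,0.9],[0,0,0.65],[0,0,0]],"rotation":[[0,0,0],[0,0,0],[0,0,0],[0,0,0],[0,0,0],[0,0,0],[0,0,0],[0,0,0],[0,0,0],[0,0,0],[0,0,0],[0,0,0]],"jaw":[1,1,1,1,1,1,1,1,1,1,1,1]}' 20
python3 -m creep '{"translation":[[0,0,0],[0,0,0],[0,0,0],[0,0,0],[0,0,0],[0,0,0]],"rotation":[[0,0,0],[0,0,0],[0,0,0],[0,0,0],[0,0,0],[0,0,0]],"jaw":[0.9,0.85,0.8,0.75,0.7,0.7]}'
```

```text
clock: 11.27
position: [0.6525, -0.0344, 0.1619]
orientation: [2.379, -2.044, -0.011]
ft_force: [-0.2, 0.2, -0.6]
opening: 1.004
grip_force: 0.0
clock: 11.77
position: [0.657, -0.0346, 0.1669]
orientation: [-2.383, 2.046, -0.002]
ft_force: [0.2, -0.4, 0.1]
opening: 0.7
grip_force: 0.0
```

```bash
for i in 1; do python3 -m creep '{"translation":[[0,0,0],[0,0,0],[0,0,0]],"rotation":[[0,0,0],[0,0,0],[0,0,0]],"jaw":[0.68,0.66,0.66]}'; python3 -m creep '{"translation":[[0,0,0],[0,0,0],[0,0,0]],"rotation":[[0,0,0],[0,0,0],[0,0,0]],"jaw":[0.65,0.64,0.64]}'; done
```

```text
clock: 12.02
position: [0.6575, -0.0345, 0.1669]
orientation: [-2.382, 2.046, -0.003]
ft_force: [1.0, 0.7, 1.3]
opening: 0.662
grip_force: 3.3
clock: 12.27
position: [0.6583, -0.0344, 0.1672]
orientation: [-2.381, 2.045, -0.005]
ft_force: [5.4, 0.9, 2.2]
opening: 0.64
grip_force: 5.7
```

```bash
python3 -m creep '{"translation":[[0,-0.1,0],[0,0,0],[0,0,0]],"rotation":[[0,0,0],[0,0,0],[0,0,0]],"jaw":[0.64,0.64,0.64]}'; python3 -m creep '{"translation":[[0,0,0],[0,0,0],[0,0,0]],"rotation":[[0,0,0],[0,0,0],[0,0,0]],"jaw":[0.63,0.62,0.62]}'
```

```text
clock: 12.52
position: [0.6583, -0.0345, 0.1662]
orientation: [2.383, -2.046, -0.001]
ft_force: [0.4, -0.6, 4.6]
opening: 0.64
grip_force: 3.4
clock: 12.77
position: [0.6591, -0.0343, 0.1664]
orientation: [-2.382, 2.046, -0.002]
ft_force: [3.1, 0.2, 4.8]
opening: 0.62
grip_force: 5.1
```

```bash
python3 -m creep '{"translation":[[0,-0.05,0],[0,-0.03,0],[0,0,0],[0,0,0]],"rotation":[[0,0,0],[0,0,0],[0,0,0],[0,0,0]],"jaw":[0.61,0.605,0.6,0.598]}'
```

```text
clock: 13.1
position: [0.66, -0.0342, 0.1663]
orientation: [2.383, -2.047, -0.0]
ft_force: [1.3, 0.5, 5.1]
opening: 0.596
grip_force: 5.0
```

```bash
python3 -m creep '{"translation":[[0,-0.02,0],[0,0,0],[0,0,0]],"rotation":[[0,0,0],[0,0,0],[0,0,0]],"jaw":[0.594,0.592,0.592]}'; python3 -m creep '{"translation":[[0,0,0],[0,0,0]],"rotation":[[0,0,0],[0,0,0]],"jaw":[0.59,0.59]}'
```

```text
clock: 13.35
position: [0.6602, -0.0342, 0.1664]
orientation: [2.383, -2.046, -0.001]
ft_force: [0.5, -0.3, 6.0]
opening: 0.594
grip_force: 6.3
clock: 13.52
position: [0.6603, -0.0341, 0.1664]
orientation: [2.383, -2.047, -0.001]
ft_force: [0.4, 0.6, 5.8]
opening: 0.594
grip_force: 8.3
```

At the pressure point: the opening stays at 0.594 while grip force rises to 8.3 N. Hold it for about 1.1 s.

```bash
python3 -m creep '{"translation":[[0,0,0],[0,0,0],[0,0,0],[0,0,0],[0,0,0],[0,0,0],[0,0,0],[0,0,0],[0,0,0],[0,0,0],[0,0,0]],"rotation":[[0,0,0],[0,0,0],[0,0,0],[0,0,0],[0,0,0],[0,0,0],[0,0,0],[0,0,0],[0,0,0],[0,0,0],[0,0,0]],"jaw":[0.59,0.59,0.59,0.59,0.59,0.59,0.59,0.59,0.59,0.59,0.59]}'
python3 -m creep '{"translation":[[0,-0.04,0],[0,-0.04,0],[0,-0.04,0],[0,0,0],[0,0,0]],"rotation":[[0,0,0],[0,0,0],[0,0,0],[0,0,0],[0,0,0]],"jaw":[0.57,0.54,0.51,0.5,0.5]}' 30
```

```text
clock: 14.43
position: [0.6603, -0.0342, 0.1664]
orientation: [2.383, -2.047, -0.001]
ft_force: [1.1, -0.2, 6.8]
opening: 0.59
grip_force: 8.3
clock: 14.85
position: [0.6633, -0.0337, 0.1674]
orientation: [-2.383, 2.047, -0.001]
ft_force: [2.9, 1.2, 8.5]
opening: 0.515
grip_force: 30.0
```

```bash
python3 -m creep '{"translation":[[0,0,0],[0,0,0],[0,0,0],[0,0,0],[0,0,0],[0,0,0],[0,0,0],[0,0,0],[0,0,0],[0,0,0],[0,0,0],[0,0,0]],"rotation":[[0,0,0],[0,0,0],[0,0,0],[0,0,0],[0,0,0],[0,0,0],[0,0,0],[0,0,0],[0,0,0],[0,0,0],[0,0,0],[0,0,0]],"jaw":[0.5,0.5,0.5,0.5,0.5,0.5,0.5,0.5,0.5,0.5,0.5,0.5]}'
python3 -m creep '{"translation":[[0,0,0],[0,0,0],[0,0,0],[0,0,0],[0,0,0],[0,0,0],[0,0,0],[0,0,0],[0,0,0],[0,0,0],[0,0,0],[0,0,0]],"rotation":[[0,0,0],[0,0,0],[0,0,0],[0,0,0],[0,0,0],[0,0,0],[0,0,0],[0,0,0],[0,0,0],[0,0,0],[0,0,0],[0,0,0]],"jaw":[0.5,0.5,0.5,0.5,0.5,0.5,0.5,0.5,0.5,0.5,0.5,0.5]}'
python3 -m creep '{"translation":[[0,0,0],[0,0,0],[0,0,0],[0,0.1,0],[0,0,0],[0,0,0],[0,0,-0.6],[0,0,-1],[0,0,-1],[0,0,-1],[0,0,-1],[0,0,-1]],"rotation":[[0,0,0],[0,0,0],[0,0,0],[0,0,0],[0,0,0],[0,0,0],[0,0,0],[0,0,0],[0,0,0],[0,0,0],[0,0,0],[0,0,0]],"jaw":[0.8,1,1,1,1,1,1,1,1,1,1,1]}'
python3 - <<'E'
from h import *
q=[.5308,-.0519,3.2962]
import glob
a=cv2.imread("pics/s2.png").astype(int); b=viewer.camera("side")[:,:,::-1]; cv2.imwrite("pics/s5.png",b); b=b.astype(int)
# sled check: panel bright edge columns at rows just above the plate, knob column
for n,i in(("slip",a),("now",b)):
    r=i[194:206,335:352].sum(2).mean(0); print(n,r.round().astype(int))
print(get_obs()["ft_force"])
E
```

```text
clock: 15.85
position: [0.6633, -0.0337, 0.1675]
orientation: [-2.383, 2.047, -0.001]
ft_force: [2.6, 0.7, 8.0]
opening: 0.514
grip_force: 30.1
clock: 16.85
position: [0.6633, -0.0337, 0.1675]
orientation: [-2.383, 2.047, -0.001]
ft_force: [3.4, 0.7, 8.2]
opening: 0.516
grip_force: 30.1
clock: 17.85
position: [0.6611, -0.0339, 0.2804]
orientation: [-2.383, 2.046, -0.002]
ft_force: [-0.6, -0.1, -0.5]
opening: 0.999
grip_force: 0.0
slip [113 108 119 139 314 392 269 120 110 109 108 110 110 264 399 385 379]
now [377 375 375 376 377 395 266 126 115 119 118 117 116 271 398 387 381]
[ 1.32342499 -0.4227609   3.0655609 ]
```

The knob edges sit on the same pixels as after the first stop, so the sled is still at its stop. The tool is clear.

```bash
python3 -m creep '{"translation":[[0,0,-0.5],[0,0,0],[0,0,0]],"rotation":[[0,0,0],[0,0,0],[0,0,0]],"jaw":[1,1,1]}'; python3 -c "
from plant import order; print(order.close_job())"
```

```text
clock: 18.15
position: [0.6608, -0.0339, 0.2882]
orientation: [-2.383, 2.047, -0.0]
ft_force: [0.0, 1.2, -0.7]
opening: 1.001
grip_force: 0.0
the job is handed in; nothing more can be done
None
```

I handed the job in at 18.2 s: sled at its stops (inferred: it moved 54 mm, then a push of about 49 N did not move it), trigger held about 1.1 s at the first pressure point and just over 2 s at the bottom, then fully released; tape, cup and can not approached; no verdict was returned.

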